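# Set and lock the flow-cell bracket, then load its cartridge

## Robot

A 7-joint arm with a two-finger parallel gripper is mounted at the origin on the work surface. World frame = base frame: x ahead of the robot, y to its left, z up, the work surface at z = 0. Lengths are in m, angles in degrees, forces in N, time in s.
With the tool pointing down it reaches from about 0.425 to 0.875 m from the base axis. Payload 4.7 kg.
Tool frame: the origin (TCP) lies at the very end of the fingers, on their centre line; the grasp point (between the pads) lies env.grip_point_offset behind it (env.grip_point_offset is the distance from the TCP to the grasp point, in m); z points along the fingers, y is the direction in which the jaws open and shut (so a half turn about z gives the same grasp; the last joint's range is limited). The gripper opens to 87 mm and grips with 3 to 60 N. Pads are 19 mm wide; open, the fingers measure 117 mm over their backs; the gripper's body (75 mm by 190 mm) begins 51 mm behind the grasp point.
Start: joints at [-67.661, 18.392, -4.016, 83.108, 1.295, 78.541, -3.26], TCP at [0.239, 0.605, 0.223] pointing down, gripper open.
Joint ranges: [-163.93, 163.93], [-17.29, 119.83], [-79.2, 71.16], [3.27, 140.29], [-89.18, 269.18], [5.43, 117.66], [-154.24, 154.24]. Speed limits (degrees/s): [147.25, 147.25, 180, 180, 180, 180, 180].

## Interface

Orientations are given as [roll, pitch, yaw] about the fixed x, y, z axes, in that order (R = Rz(yaw) Ry(pitch) Rx(roll)).
In Python, from cell import env gives the robot as it stands.
- The arm moves only by the tool send_rows, never from a script. Its argument "plan" is a list of rows, each a list of 7 numbers: the finger opening in mm, from 0 to 87, then the shift along the tool's x, y, z in mm, then the turn, a rotation vector about the tool's x, y, z in rad. A call has 1 to 12 rows; each row shifts and turns the commanded pose from where the row before left it, along the tool's axes as they then stand; what a row does not reach is not made up. A row lasts 1/10 s, in which the tool goes at most 50 mm and 8.59 degrees, less where a joint would pass 70% of its speed; a pose out of reach is approached as far as the arm can. A call is refused whole if a number of a shift passes 50 or a number of a turn 0.15, either way. A call with a gripper value outside its range is refused whole. The fingers move at their own pace and stop on an object; "grip_force" is the grip in N (left out, the last holds). Time passes only in rows, so rows that do not move let the fingers close. It gives the time, the measured TCP pose, the force and the opening at its end, in the units of the state.
- env.get_obs(): the state, without advancing time (a new reading comes with each control period).
- env.read_camera(name): name is "scene" or "side" or "wrist"; returns the picture (420x560x3 uint8, red, green, blue); there is no depth.
- env.get_calibration(name): a dict with "fx", "fy", "cx", "cy" (pixels), "k1" (the pictures are not rectified: a ray, as slopes to the right and down, at radius r is drawn at 1 + k1 r^2 times it, then the intrinsics apply), "extrinsics" (4x4, takes a point from camera to world coordinates). Camera axes: x right, y down, z forward; pixel columns grow to the right and rows downward; lengths in m; the calibration is good to about 2 mm. A picture is of the moment at which its call begins: read the wrist's pose just before it. get_calibration takes no time and is no camera call; for the wrist camera it gives the pose at the moment of the call.
- env.sign_off(): hands the job in, once; it reports no verdict.
Trained networks look in the newest picture that a camera, given by its name, has taken for a name from the list of things; names that differ only in an ending like _2 or _b are one class to them, and where a whole thing is asked for, a point or a joint stands for the part that bears it (a point fixed in the world has none). Each returns a list of dicts, best first, with "confidence" (0 to 1); they miss things now and then, are a little off and sometimes report something else, mostly with a low value. They report only what shows in the picture. A call takes as long as a camera call. They do not tell look-alikes from the thing itself.
- env.regions_of(camera, query): "region" (420x560 bool, what is visible of it) and "rect" ([left, top, right, bottom] in pixels, round what is visible of it).
The state is a dict: "time_s": time; "qpos": joint angles; "joint_velocities": joint speeds; "effort": joint torques, N m; "tool_pos": TCP position; "tool_rot": TCP orientation; "force": force on the tool from outside, world axes, zero at the start; "wrist_torque": the same for the moment, N m; "grip_width": finger opening in m.
Only numpy, scipy, OpenCV 4.12 (cv2) and the standard library are available. Lean on these libraries where they do the work, as an engineer would, in place of code of your own. Each camera call takes 0.05 s, during which the arm holds its last target. There are 200 camera calls.

## Task

Slide the blue flow-cell bracket along its slots until its white index line points at the red mark, then tighten the red wing knob (clockwise) until it comes up solid so that the bracket is clamped there. Then take the cartridge with the orange handle out of the stand and slide it edgewise, gently and without dropping it, fully home into the bracket's slot; let go, and leave the other cartridge and the rest of the bench as they are.

Things in the scene. Friction and masses are not known exactly. Their poses are not given: they have to be found in the camera images.
- base: Fixed aluminium base plate, 150 (its x) x 300 (its y) x 12 mm; origin at the centre of its underside on the bench, z up. The bracket slides along the plate's own y axis. A white strip with ticks and a red and a green mark lies along its robot-side (-x) edge.
- bracket: Loose blue bracket, 0.45 kg, captive on the base plate by two 8 mm pins in slots 11 x 80 mm along its y (1.5 mm side play; travel 36 mm each way from mid-plate). Foot 92 x 240 x 8 mm; origin: centre of underside, axes about the base's. Grey pocket block 26 (x) x 76 (y) x 30 mm high at (-16, +60) mm on the foot, top 50 mm above the bench: grip it across its 26 mm to slide.
- pointer (a point): The tip of the white index line, on the middle of the bracket foot's robot-side edge: at (-46, 0, 8) mm in the bracket's frame. It should come level with the red mark, measured along the base plate's y axis.
- pocket_mouth (a point): Centre of the slot's mouth, in the top face of the pocket block. The slot is 10.5 mm (bracket x) x 58.5 mm (bracket y) with a 3 mm lead-in chamfer and 30 mm deep, upright. Axes as the bracket's.
- pocket_floor (a point): Centre of the slot's floor, 30 mm below pocket_mouth; the cartridge's bottom rests here when fully home. Axes as the bracket's.
- mark_red: The red mark: a flat line 3 mm wide on the base plate's white strip, along the plate's x. Origin at its centre; the bracket's pointer goes level with it. Not an obstacle.
- mark_green: The green mark, same kind, for another set-up: not to be used. Red and green may lie either way round, one on each side of the bracket's starting position.
- clamp: Steel clamp washer (24 mm across) under the wing knob, round the stud at (0, -60) mm in the base's frame. It does not turn; the knob drives it down on to the bracket's foot 1 mm per radian of turn.
- knob_grip (a point): Centre of the knob's red wing, about 53 mm above the bench: a bar 40 mm long (this point's x), 10 mm thick (y), 24 mm high, black hub below. Tightens clockwise from above to a firm stop, which is tight; from its loose start that takes 2.0 to 2.8 rad, so several grasps. Turning takes 0.05 to 0.1 N m, the stop resists far more. It stays as left and sinks 1 mm per rad.
- cart_amber_grip (a point): Centre of the orange handle of the cartridge to load: handle 10 (x) x 36 (y) x 26 mm high on a flat aluminium plate 8 (x) x 56 (y) x 55 mm high; 70 g. The point is 68 mm above the cartridge's bottom, 13 mm below its top. It stands upright in the stand, in either place, and may go into the pocket either way round.
- cart_amber_foot (a point): Centre of that cartridge's bottom edge, 68 mm below the handle's centre, same axes.
- cart_blue_grip (a point): Centre of the blue handle of the other cartridge, same shape, which stays in the stand.
- stand: Fixed white cartridge stand 170 (x) x 84 (y) x 30 mm high with two slots 25 mm deep at x = -42 and +42 mm, 11 x 59 mm; origin at the centre of its underside on the bench. The cartridges' bottoms stand 5 mm above the bench.
- solvent_a: Clear solvent bottle, 86 mm across, 180 mm tall, bystander; origin under its centre.
- solvent_b: Amber solvent bottle, 86 mm across, 180 mm tall, bystander; origin under its centre.
- beaker: Glass beaker, 66 mm across, 85 mm tall, bystander; origin under its centre.
- driver: Screwdriver lying on the bench, bystander.
- spanner: Spanner lying on the bench behind the base plate, bystander.
- vial: Small amber vial with blue cap, 24 mm across, 32 mm tall, bystander.
- cart_amber: The cartridge with the orange handle, as a whole; origin at the centre of its bottom edge (the same point as cart_amber_foot).
Not all that is in view belongs to the job. What is shaped like the cart_amber but green, turquoise or yellow is not meant.

How it is judged (in metres and radians):
On the way, in this order (a step that is already met when the one before it is completed fails the run):
1. the bracket's pointer is level with the red mark (within 3 mm), the knob not yet tight (y of pointer in the frame of mark_red between -0.003 and 0.003 m and contact force between clamp and bracket below 5 N and linear speed of bracket below 0.02 m/s), for 0.2 s.
2. the knob is tight: the washer presses the bracket with over 15 N, fingers off the knob, the pointer still within 3 mm of the red mark (y of pointer in the frame of mark_red between -0.003 and 0.003 m and contact force between clamp and bracket above 15 N and contact force between the fingers and clamp below 0.1 N), for 0.2 s.
3. the orange-handled cartridge is fully home in the bracket's slot (x of cart_amber_foot in the frame of pocket_floor between -0.003 and 0.003 m and y of cart_amber_foot in the frame of pocket_floor between -0.004 and 0.004 m and z of cart_amber_foot in the frame of pocket_floor between -0.003 and 0.003 m and angle between the z axis of cart_amber_foot and the z axis of pocket_floor, either way round below 0.12 rad and angle between the x axis of cart_amber_foot and the x axis of pocket_floor, either way round below 0.15 rad), for 0.2 s.
At the end, for the whole second after the job is handed in: Pointer within 3 mm of the red mark along the plate; clamp washer presses the bracket with over 15 N; orange-handled cartridge fully home in the pocket (bottom within 3 mm of its floor, 3 mm across, 4 mm along, upright within 7 degrees), released and at rest (all of step 3 and y of pointer in the frame of mark_red between -0.003 and 0.003 m and contact force between clamp and bracket above 15 N and linear speed of each of cart_amber, bracket below 0.02 m/s); the robot touches nothing.
It fails at once if a bystander is moved by more than 25 mm (distance of any of solvent_a, solvent_b, beaker, driver, spanner, vial from where it was at the start of the episode above 0.025 m).
It fails at once if the blue-handled cartridge is lifted or knocked out of its place (15 mm) (distance of cart_blue_grip from where it was at the start of the episode above 0.015 m).
It fails at once if the cartridge is dropped into the slot (over 0.45 m/s inside it) (z of cart_amber_foot in the frame of pocket_floor below 0.03 m and horizontal distance between cart_amber_foot and pocket_floor below 0.008 m and linear speed of cart_amber above 0.45 m/s).
It also fails if it takes over 72 s, if anything falls off the work surface, if the arm or the gripper's body presses on something with over 40 N, if the wrist force passes 120 N, or if a joint passes its speed limit or range.

## Working session

There is one attempt and no reset: what is moved stays moved. The work goes in short steps, Python scripts to look and compute and a tool call to move; the robot and the scene stay as the last step left them, time stands still between calls to the robot, and variables do not carry over. Pictures are saved under pics/ and viewed, about 8 in all and at most 12, crops included, and the job is handed in when it is done.

Besides the shell and the picture viewer there is one more tool, called after ">>>" as name(argument=value, ...), one argument or row to a line, values as JSON. send_rows: Moves the arm, as the interface text tells. Its arguments: {"type":"object","properties":{"plan":{"type":"array"},"grip_force":{"type":"number"}},"required":["plan"]}

```bash
mkdir -p pics; ls; python3 - <<'E'
from cell import env
import cv2,numpy as np
print(env.get_obs(), env.grip_point_offset)
for c in ["scene","side","wrist"]:
    im=env.read_camera(c); cv2.imwrite(f"pics/{c}0.png",im[:,:,::-1])
    k=env.get_calibration(c); print(c,{a:(np.round(b,4).tolist()) for a,b in k.items()})
    for q in ["base","bracket","pointer","pocket_mouth","mark_red","mark_green","knob_grip","cart_amber_grip","cart_blue_grip","stand"]:
        try:
            for d in env.regions_of(c,q)[:2]:
                m=np.argwhere(d["region"]).mean(0)[::-1].round(1); print(" ",q,round(d["confidence"],2),np.round(d["rect"]).tolist(),m)
        except Exception as e: print(q,e)
a=[cv2.imread(f"pics/{c}0.png") for c in ["scene","side"]]
E
```

```text
pics
{'time_s': 0.0, 'qpos': array([-67.66211164,  18.438481  ,  -4.01563422,  83.17560562,
         1.29654153,  78.54078768,  -3.26032291]), 'joint_velocities': array([ 0.02972593, -0.01684505, -0.00144253,  0.15843461, -0.03880726,
       -0.02584413,  0.06884802]), 'effort': array([-3.28357073e-04, -4.91296971e+01, -4.04204344e-01, -3.12537789e+01,
       -6.39297324e-02,  4.38735075e-02,  1.73681069e-04]), 'tool_pos': array([0.23839298, 0.604104  , 0.22146193]), 'tool_rot': array([-1.79890457e+02,  7.28421248e-03,  1.58471966e+02]), 'force': array([-0.47353849,  0.51653735,  0.40193301]), 'wrist_torque': array([ 0.04269395, -0.03004868, -0.04072948]), 'grip_width': 0.08719195793679577} 0.0187
scene {'fx': 524.1974, 'fy': 524.1974, 'cx': 282.5753, 'cy': 206.7272, 'k1': -0.1778, 'extrinsics': [[-0.283, 0.7023, -0.6532, 1.4012], [0.959, 0.1947, -0.2062, 0.254], [-0.0177, -0.6847, -0.7286, 0.9403], [0.0, 0.0, 0.0, 1.0]]}
  base 0.71 [280.0, 191.0, 410.0, 249.0] [342.4 223.2]
  bracket 0.78 [292.0, 194.0, 393.0, 233.0] [343.4 215.7]
  bracket 0.34 [170.0, 171.0, 194.0, 192.0] [180.6 
[... 1152 characters left out ...]
3.0, 224.0, 312.0, 312.0] [288.4 271.1]
  pocket_mouth 0.7 [264.0, 224.0, 309.0, 316.0] [288.  271.5]
  mark_red 0.55 [264.0, 226.0, 312.0, 315.0] [288.4 271. ]
  knob_grip 0.54 [281.0, 226.0, 294.0, 246.0] [287.5 237.9]
  cart_amber_grip 0.87 [260.0, 119.0, 278.0, 144.0] [270.5 130.5]
  cart_amber_grip 0.69 [309.0, 134.0, 313.0, 163.0] [308.8 146.3]
  cart_blue_grip 0.61 [335.0, 136.0, 342.0, 161.0] [338.7 147.4]
  stand 0.91 [291.0, 146.0, 354.0, 175.0] [322.5 159.8]
wrist {'fx': 369.5184, 'fy': 369.5184, 'cx': 279.7139, 'cy': 212.7059, 'k1': 0.0248, 'extrinsics': [[0.3671, 0.8897, 0.2714, 0.1643], [0.9302, -0.3512, -0.1068, 0.635], [0.0003, 0.2917, -0.9565, 0.3836], [0.0, 0.0, 0.0, 1.0]]}
```

View pics/scene0.png

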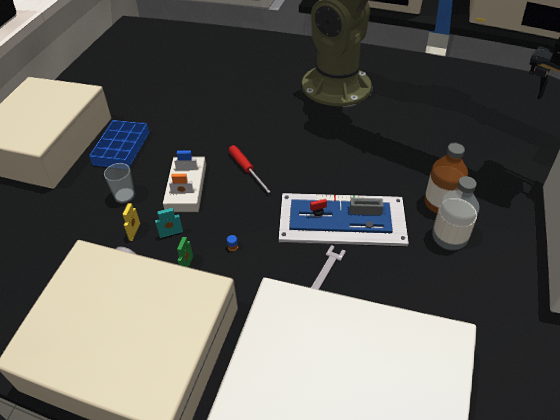

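View pics/side0.png

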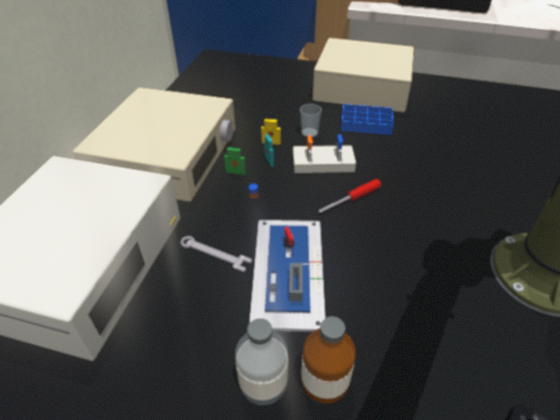

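```bash
cat > h.py <<'E'
import numpy as np,cv2
from cell import env
from scipy.spatial.transform import Rotation as R
def parts(c,k=None):
    k=k or env.get_calibration(c); return k,np.array(k["extrinsics"])
def ray(c,uv,k=None):
    k,T=parts(c,k)
    d=np.array([(uv[0]-k["cx"])/k["fx"],(uv[1]-k["cy"])/k["fy"]]);s=d.copy()
    for _ in range(20): s=d/(1+k["k1"]*(s@s))
    return T[:3,3],T[:3,:3]@np.array([*s,1])
def atz(c,uv,z,k=None):
    o,d=ray(c,uv,k); return o+d*(z-o[2])/d[2]
def proj(c,p,k=None):
    k,T=parts(c,k); q=T[:3,:3].T@(np.array(p)-T[:3,3]); s=q[:2]/q[2]; s=s*(1+k["k1"]*(s@s))
    return np.array([k["cx"]+k["fx"]*s[0],k["cy"]+k["fy"]*s[1]])
E
python3 - <<'E'
from h import *
for n,c,uv,z in [("base","scene",(342.4,223.2),.012),("base","side",(287.4,279.8),.012),("br","scene",(343.4,215.7),.02),("br","side",(288.4,270.8),.02),("knob","scene",(318,206),.053),("knob","side",(287.5,238),.053),
 ("orange?","scene",(180.7,183.3),.073),("o?","scene",(168,222.6),.073),("o","scene",(184.8,161),.073),("o?","side",(308.8,146.3),.073),("o?","side",(270.5,130.5),.073),("bl","side",(338.7,147.4),.073),("stand","scene",(185.4,189.4),.03),("stand","side",(322.5,159.8),.03)]:
    print(n,c,atz(c,uv,z).round(3))
E
```

```text
base scene [0.582 0.143 0.012]
base side [0.552 0.17  0.012]
br scene [0.566 0.141 0.02 ]
br side [0.555 0.152 0.02 ]
knob scene [0.581 0.082 0.053]
knob side [0.573 0.088 0.053]
orange? scene [ 0.615 -0.249  0.073]
o? scene [ 0.739 -0.225  0.073]
o scene [ 0.538 -0.272  0.073]
o? side [ 0.595 -0.242  0.073]
o? side [ 0.718 -0.291  0.073]
bl side [ 0.515 -0.257  0.073]
stand scene [ 0.593 -0.253  0.03 ]
stand side [ 0.555 -0.248  0.03 ]
```

The scene view shows the base plate at about (343,220), with the knob at (318,206) and the pocket at (367,205). The stand is at (185,185), with the orange handle at (180,180) nearer this camera and the blue handle at (184,155). The green, yellow and turquoise look-alikes stand beside it. In the side view the bottles are at (262,360) and (328,360), the knob at (289,238) and the pocket at (296,280).

Next I'll go above the base for a wrist look.

```bash
cat >> h.py <<'E'
def tool():
    o=env.get_obs(); return o,np.array(o["tool_pos"]),R.from_euler('xyz',o["tool_rot"],degrees=True)
def rows(pos,yaw,n,grip=87):
    """rows (tool axes) from the measured pose to pos, tool down at yaw (deg)"""
    o,p,r=tool(); g=R.from_euler('xyz',[180,0,yaw],degrees=True); tot=(r.inv()*g).as_rotvec()
    print("d",(r.inv().apply(np.array(pos)-p)*1000).round(1),"rot",tot.round(3),"from",p.round(4),np.round(o["tool_rot"],1))
    for i in range(n):
        ri=r*R.from_rotvec(tot*i/n)
        print([grip]+(ri.inv().apply((np.array(pos)-p)/n)*1000).round(0).astype(int).tolist()+(tot/n).round(3).tolist(),end=",\n")
E
python3 -c "
from h import *
rows([.56,.18,.27],90,12)"
```

```text
d [-454.8 -277.   -47.4] rot [ 0.    -0.     1.195] from [0.2386 0.6046 0.2226] [180.    0.  158.5]
[87, -38, -23, -4, 0.0, -0.0, 0.1],
[87, -40, -19, -4, 0.0, -0.0, 0.1],
[87, -42, -15, -4, 0.0, -0.0, 0.1],
[87, -43, -11, -4, 0.0, -0.0, 0.1],
[87, -44, -7, -4, 0.0, -0.0, 0.1],
[87, -44, -2, -4, 0.0, -0.0, 0.1],
[87, -44, 2, -4, 0.0, -0.0, 0.1],
[87, -44, 7, -4, 0.0, -0.0, 0.1],
[87, -43, 11, -4, 0.0, -0.0, 0.1],
[87, -42, 15, -4, 0.0, -0.0, 0.1],
[87, -40, 19, -4, 0.0, -0.0, 0.1],
[87, -38, 23, -4, 0.0, -0.0, 0.1],
```

>>> send_rows(
  plan=[
    [87,-38,-23,-12,0,0,0.1],
    [87,-40,-19,-12,0,0,0.1],
    [87,-42,-15,-12,0,0,0.1],
    [87,-43,-11,-12,0,0,0.1],
    [87,-44,-7,0,0,0,0.1],
    [87,-44,-2,0,0,0,0.1],
    [87,-44,2,0,0,0,0.1],
    [87,-44,7,0,0,0,0.1],
    [87,-43,11,0,0,0,0.1],
    [87,-42,15,0,0,0,0.1],
    [87,-40,19,0,0,0,0.1],
    [87,-38,23,0,0,0,0.1],
  ],
)

```text
time_s: 2.85
tool_pos: [0.5596, 0.1776, 0.2709]
tool_rot: [180.0, -0.0, 89.5]
force: [0.3, -0.1, 0.1]
grip_width: 0.0871
```

>>> send_rows(
  plan=[
    [87,0,0,0,0,0,0],
    [87,0,0,0,0,0,0],
  ],
)

```text
time_s: 3.05
tool_pos: [0.5592, 0.1779, 0.2705]
tool_rot: [-180.0, -0.0, 89.6]
force: [-0.3, 0.3, -0.7]
grip_width: 0.0868
```

```bash
python3 - <<'E'
from h import *
o,p,r=tool(); print(p,o["tool_rot"])
k=env.get_calibration("wrist"); im=env.read_camera("wrist")
np.save("w1.npy",im); import pickle; pickle.dump(k,open("w1.pkl","wb"))
cv2.imwrite("pics/w1.png",im[:,:,::-1])
for q in ["base","bracket","pocket_mouth","mark_red","knob_grip","pointer"]:
    for d in env.regions_of("wrist",q)[:2]: print(q,round(d["confidence"],2),np.round(d["rect"]),np.argwhere(d["region"]).mean(0)[::-1].round(1))
E
```

```text
[0.55919992 0.17789538 0.27054251] [-1.79992478e+02 -8.54980087e-03  8.95752563e+01]
base 0.8 [183.  58. 362. 305.] [276.6 169.4]
bracket 0.87 [214. 100. 335. 305.] [277.  201.1]
pocket_mouth 0.92 [215. 102. 339. 306.] [277.  201.6]
pocket_mouth 0.32 [282. 247. 305. 285.] [293.  262.7]
mark_red 0.42 [225. 229. 248. 237.] [234.8 232.1]
knob_grip 0.74 [251.   0. 273.   5.] [260.5   1.2]
knob_grip 0.73 [283. 245. 304. 282.] [292.9 262.3]
pointer 0.92 [217. 100. 343. 303.] [276.9 201.4]
```

View pics/w1.png

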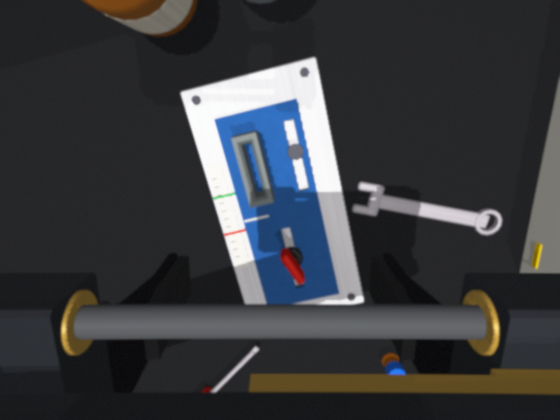

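The wrist view shows the red mark at (234,232), green at (225,196), the index line from (245,221) to (270,216), the pocket at (252,170) and the knob wing at (292,263). I'll measure these precisely.

```bash
cat > meas.py <<'E'
from h import *
import pickle
im=np.load("w1.npy"); k=pickle.load(open("w1.pkl","rb"))
hsv=cv2.cvtColor(im,cv2.COLOR_RGB2HSV).astype(int); H,S,V=hsv[...,0],hsv[...,1],hsv[...,2]
def comp(m,box,z,name):
    x0,y0,x1,y1=box; s=np.argwhere(m[y0:y1,x0:x1])[:,::-1]+[x0,y0]
    P=np.array([atz("wrist",q,z,k)[:2] for q in s.astype(float)]); c=P.mean(0); w,v=np.linalg.eigh(np.cov(P.T))
    a=v[:,1]*np.sign(v[0,1]+1e-9); print(name,len(s),s.mean(0).round(1),"world",c.round(4),"axis deg",np.degrees(np.arctan2(a[1],a[0])).round(1),"len",(np.sqrt(12*w[::-1])*1000).round(1)); return c
red=((H<8)|(H>172))&(S>110)&(V>90); grn=(H>40)&(H<85)&(S>80)&(V>70); blue=(H>100)&(H<125)&(S>120); white=(S<90)&(V>110)
comp(red,(215,222,250,242),.0125,"red"); comp(grn,(205,185,242,205),.0125,"green")
comp(red,(276,244,310,290),.060,"wing")
comp(white,(243,212,273,225),.020,"pointer")
for n,b in [("s1",(197,100)),("s2",(305,72)),("s3",(351,297))]: print(n,atz("wrist",b,.012,k).round(4))
# foot quad & pocket quad
for n,m,z in [("blue",blue,.02)]:
    mm=m.astype(np.uint8); mm[310:]=0
    mm=cv2.morphologyEx(mm,cv2.MORPH_CLOSE,np.ones((25,25))); 
    cs=max(cv2.findContours(mm,0,2)[0],key=cv2.contourArea); P=np.array([atz("wrist",q,z,k)[:2] for q in cs[:,0].astype(float)])
    print(n,cv2.minAreaRect((P*1000).astype(np.float32)))
for q in [(234,137),(256,132),(273,203),(250,209)]: print("pocket corner",q,atz("wrist",q,.05,k).round(4))
x=cv2.resize(im[90:310,200:370],None,fx=4.0,fy=4.0,interpolation=cv2.INTER_CUBIC)[:, :680]
cv2.imwrite("pics/w1c.png",cv2.resize(x,(464,600))[:,:,::-1])
E
python3 meas.py
```

```text
red 21 [234.4 232. ] world [0.5046 0.1075] axis deg 13.9 len [25.1  1.3]
green 29 [223.5 195.6] world [0.4938 0.1529] axis deg 13.1 len [26.2  1.7]
wing 370 [292. 266.] world [0.5725 0.0845] axis deg -61.1 len [41.9 11.4]
pointer 98 [254.7 218.5] world [0.53   0.1268] axis deg 14.3 len [31.9  4.7]
s1 [0.4707 0.2595 0.012 ]
s2 [0.5873 0.287  0.012 ]
s3 [0.6492 0.0185 0.012 ]
blue ((560.3538818359375, 133.5535125732422), (89.98606872558594, 237.97813415527344), 12.980843544006348)
pocket corner (234, 137) [0.5136 0.2235 0.05  ]
pocket corner (256, 132) [0.5361 0.2284 0.05  ]
pocket corner (273, 203) [0.5523 0.1538 0.05  ]
pocket corner (250, 209) [0.5275 0.1473 0.05  ]
```

```bash
python3 -c "
from h import *
rows([.5318,.1884,.09],103.2,6,42)
print(atz('wrist',(295,152),.022,__import__('pickle').load(open('w1.pkl','rb'))))"
```

```text
d [  8.  -26.5 180.6] rot [ 0.    -0.    -0.233] from [0.5583 0.1803 0.2706] [180.   -0.   89.8]
[42, 1, -4, 30, 0.0, -0.0, -0.039],
[42, 2, -4, 30, 0.0, -0.0, -0.039],
[42, 2, -4, 30, 0.0, -0.0, -0.039],
[42, 2, -4, 30, 0.0, -0.0, -0.039],
[42, 2, -4, 30, 0.0, -0.0, -0.039],
[42, 2, -4, 30, 0.0, -0.0, -0.039],
[0.57671295 0.20420882 0.022     ]
```

>>> send_rows(
  plan=[
    [42,1,-4,30,0,0,-0.039],
    [42,2,-4,30,0,0,-0.039],
    [42,2,-4,30,0,0,-0.039],
    [42,2,-5,30,0,0,-0.039],
    [42,2,-5,30,0,0,-0.039],
    [42,2,-4,30,0,0,-0.039],
    [42,0,0,0,0,0,0],
    [42,0,0,0,0,0,0],
  ],
)

```text
time_s: 4.2
tool_pos: [0.5319, 0.1879, 0.0911]
tool_rot: [180.0, 0.0, 103.1]
force: [1.1, 0.1, 0.2]
grip_width: 0.0429
```

```bash
python3 - <<'E'
from h import *
o,p,r=tool(); print(p,o["tool_rot"],o["grip_width"])
k=env.get_calibration("wrist"); im=env.read_camera("wrist")
print(tool()[1]); cv2.imwrite("pics/w2.png",im[:,:,::-1])
E
```

```text
[0.53192418 0.18787757 0.09105553] [1.79997968e+02 6.09359706e-03 1.03110923e+02] 0.04292845451592834
[0.53298623 0.18804327 0.09215895]
```

View pics/w2.png

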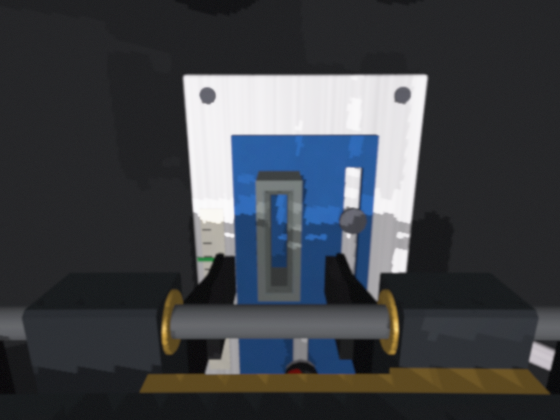

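The view is aligned: the block is at x≈279, centred between the fingers (roughly 215 to 345). I'll descend, grip and slide −13 mm.

>>> send_rows(
  grip_force=15,
  plan=[
    [42,0,0,20,0,0,0],
    [42,0,0,20,0,0,0],
    [42,0,0,18,0,0,0],
    [42,0,0,0,0,0,0],
    [15,0,0,0,0,0,0],
    [15,0,0,0,0,0,0],
    [15,0,0,0,0,0,0],
    [15,0,0,0,0,0,0],
  ],
)

```text
time_s: 5.05
tool_pos: [0.5315, 0.1877, 0.034]
tool_rot: [-180.0, -0.0, 103.1]
force: [-3.9, -0.5, 5.8]
grip_width: 0.0258
```

>>> send_rows(
  plan=[
    [15,-2,0,0,0,0,0],
    [15,-2,0,0,0,0,0],
    [15,-2,0,0,0,0,0],
    [15,-2,0,0,0,0,0],
    [15,-2,0,0,0,0,0],
    [15,-2,0,0,0,0,0],
    [15,-1,0,0,0,0,0],
    [15,0,0,0,0,0,0],
    [15,0,0,0,0,0,0],
  ],
)

```text
time_s: 5.95
tool_pos: [0.5349, 0.178, 0.034]
tool_rot: [179.9, -0.2, 103.2]
force: [-1.8, 5.0, 3.3]
grip_width: 0.0259
```

>>> send_rows(
  plan=[
    [42,0,0,0,0,0,0],
    [42,0,0,0,0,0,0],
    [42,0,0,0,0,0,0],
    [42,0,0,0,0,0,0],
  ],
)

```text
time_s: 6.35
tool_pos: [0.535, 0.1743, 0.0326]
tool_rot: [180.0, 0.0, 103.1]
force: [-0.9, 0.1, -0.5]
grip_width: 0.0413
```

>>> send_rows(
  plan=[
    [42,0,0,-20,0,0,0],
    [42,0,0,-40,0,0,0],
    [42,0,0,-40,0,0,0],
  ],
)

```text
time_s: 6.65
tool_pos: [0.5341, 0.1742, 0.1329]
tool_rot: [-179.9, 0.1, 103.1]
force: [1.2, -0.3, 0.2]
grip_width: 0.0421
```

```bash
python3 -c "
from h import *
rows([.5733,.082,.20],103.2,4,60)"
```

```text
d [-98.7  17.1 -67. ] rot [-0.002  0.001 -0.002] from [0.5341 0.1742 0.1329] [-1.799e+02  1.000e-01  1.031e+02]
[60, -25, 4, -17, -0.0, 0.0, -0.0],
[60, -25, 4, -17, -0.0, 0.0, -0.0],
[60, -25, 4, -17, -0.0, 0.0, -0.0],
[60, -25, 4, -17, -0.0, 0.0, -0.0],
```

>>> send_rows(
  plan=[
    [60,-25,4,-17,0,0,0],
    [60,-25,4,-17,0,0,0],
    [60,-25,4,-17,0,0,0],
    [60,-24,5,-16,0,0,0],
    [60,0,0,0,0,0,0],
    [60,0,0,0,0,0,0],
    [60,0,0,0,0,0,0],
  ],
)

```text
time_s: 7.35
tool_pos: [0.5729, 0.0837, 0.1985]
tool_rot: [-179.9, -0.0, 103.2]
force: [0.8, 0.5, 1.0]
grip_width: 0.0602
```

```bash
python3 - <<'E'
from h import *
import pickle
o,p,r=tool(); print(p,o["tool_rot"],o["qpos"])
k=env.get_calibration("wrist"); im=env.read_camera("wrist")
np.save("w3.npy",im); pickle.dump(k,open("w3.pkl","wb"))
cv2.imwrite("pics/w3.png",im[:,:,::-1])
E
```

```text
[0.5728649  0.08368395 0.19852422] [-1.79902599e+02 -4.77590054e-02  1.03211617e+02] [-31.77960227  10.82472067  23.75181312  96.25269583  -4.55507754
  73.9699252    6.07493899]
```

View pics/w3.png

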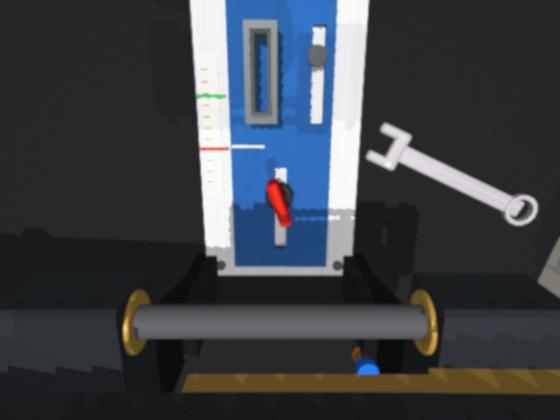

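The index line (232–264, ~147) now sits nearly level with the red mark (200–229, ~149). I'll measure the residual and the wing position.

```bash
cat > meas3.py <<'E'
import sys
src=open("meas.py").read().split("comp(red")[0].replace("w1","w3"); exec(src)
ey=np.array([-.2284,.9736]); ex=np.array([.9736,.2284])
rd=comp(red,(195,140,231,158),.0125,"red"); gr=comp(grn,(190,88,232,105),.0125,"green")
pt=comp(white,(233,140,268,155),.020,"pointer")
print("pointer-red along y mm",(pt-rd)@ey*1000,"green-red",(gr-rd)@ey*1000)
comp(red,(260,170,300,235),.060,"wing"); comp(red,(260,170,300,235),.055,"wing")
for q in [(221,266),(337,266)]: print(atz("wrist",q,.012,k).round(4))
V3=(S<60)&(V<60); print(np.argwhere(V3[180:215,262:300]).mean(0))
E
python3 meas3.py
```

```text
red 56 [213.5 148.5] world [0.5045 0.1066] axis deg 13.3 len [26.3  1.6]
green 74 [211.2  95.6] world [0.4943 0.1523] axis deg 12.2 len [26.4  2.4]
pointer 108 [249.4 146.2] world [0.537  0.1174] axis deg 12.2 len [29.2  3.1]
pointer-red along y mm 3.0279523719725763 green-red 46.78883125022726
wing 591 [278.2 202.4] world [0.5723 0.0824] axis deg -58.3 len [39.6 10.7]
wing 591 [278.2 202.4] world [0.5726 0.0811] axis deg -58.3 len [40.3 10.9]
[ 0.5332 -0.0098  0.012 ]
[0.6492 0.0175 0.012 ]
[13.86842105 21.69736842]
```

```bash
python3 -c "
from h import *
rows([.5343,.178,.09],103.2,4,42)"
```

```text
d [100.4 -15.7 108.5] rot [-0.002 -0.001  0.001] from [0.5728 0.0838 0.1984] [-179.9   -0.   103.2]
[42, 25, -4, 27, -0.0, -0.0, 0.0],
[42, 25, -4, 27, -0.0, -0.0, 0.0],
[42, 25, -4, 27, -0.0, -0.0, 0.0],
[42, 25, -4, 27, -0.0, -0.0, 0.0],
```

>>> send_rows(
  grip_force=20,
  plan=[
    [42,30,-4,10,0,0,0],
    [42,30,-4,17,0,0,0],
    [42,25,-4,40,0,0,0],
    [42,15,-4,41,0,0,0],
    [42,0,0,20,0,0,0],
    [42,0,0,20,0,0,0],
    [42,0,0,18,0,0,0],
    [42,0,0,0,0,0,0],
    [15,0,0,0,0,0,0],
    [15,0,0,0,0,0,0],
    [15,0,0,0,0,0,0],
    [15,0,0,0,0,0,0],
  ],
)

```text
time_s: 8.6
tool_pos: [0.5353, 0.1764, 0.0346]
tool_rot: [-180.0, -0.0, 103.1]
force: [-3.5, -1.2, 5.3]
grip_width: 0.0259
```

>>> send_rows(
  plan=[
    [15,-2,0,0,0,0,0],
    [15,-2,0,0,0,0,0],
    [15,-2,0,0,0,0,0],
    [15,0,0,0,0,0,0],
    [15,0,0,0,0,0,0],
  ],
)

```text
time_s: 9.1
tool_pos: [0.5356, 0.1748, 0.0346]
tool_rot: [180.0, -0.3, 103.3]
force: [-4.7, 7.1, 4.8]
grip_width: 0.0256
```

>>> send_rows(
  plan=[
    [15,-1,0,0,0,0,0],
    [15,-1,0,0,0,0,0],
    [15,0,0,0,0,0,0],
    [15,0,0,0,0,0,0],
  ],
)

```text
time_s: 9.5
tool_pos: [0.536, 0.1733, 0.0346]
tool_rot: [-180.0, -0.3, 103.3]
force: [-4.8, 7.3, 4.6]
grip_width: 0.0255
```

>>> send_rows(
  plan=[
    [42,0,0,0,0,0,0],
    [42,0,0,0,0,0,0],
    [42,0,0,-20,0,0,0],
    [42,0,0,-40,0,0,0],
    [42,0,0,-40,0,0,0],
    [60,-25,4,-17,0,0,0],
    [60,-22,4,-17,0,0,0],
    [60,-22,4,-17,0,0,0],
    [60,-22,3,-16,0,0,0],
    [60,0,0,0,0,0,0],
    [60,0,0,0,0,0,0],
    [60,0,0,0,0,0,0],
  ],
)

```text
time_s: 10.7
tool_pos: [0.5718, 0.0842, 0.1995]
tool_rot: [-179.9, -0.0, 103.2]
force: [-0.9, -0.2, -0.2]
grip_width: 0.06
```

```bash
cat > look.py <<'E'
from h import *
import pickle,sys
o,p,r=tool(); print(p,o["tool_rot"],o["qpos"].round(1))
k=env.get_calibration("wrist"); im=env.read_camera("wrist"); n=sys.argv[1]
np.save(n+".npy",im); pickle.dump(k,open(n+".pkl","wb")); cv2.imwrite(f"pics/{n}.png",im[:,:,::-1])
E
python3 look.py w3; python3 meas3.py
```

```text
[0.57180631 0.08418317 0.19954395] [-1.79918473e+02 -3.81503703e-02  1.03190769e+02] [-31.9  10.6  23.8  96.3  -4.5  74.    5.9]
red 47 [214.6 149.1] world [0.5044 0.1067] axis deg 14.6 len [25.8  2. ]
green 73 [211.6  96.6] world [0.4936 0.1521] axis deg 12.8 len [25.9  2.4]
pointer 131 [248.9 150.5] world [0.5363 0.1138] axis deg 13.4 len [30.1  3.5]
pointer-red along y mm -0.3241207287780715 green-red 46.64427428233142
wing 574 [279.2 202.7] world [0.5722 0.0825] axis deg -58.3 len [39.5 10.5]
wing 574 [279.2 202.7] world [0.5725 0.0812] axis deg -58.3 len [40.2 10.7]
[ 0.5321 -0.0098  0.012 ]
[0.6484 0.0176 0.012 ]
[14.72289157 22.90361446]
```

```bash
python3 -c "
from h import *
rows([.573,.081,.07],121.7,5,40)"
```

```text
d [ -3.7   0.7 129.4] rot [-0.002 -0.001 -0.322] from [0.5717 0.0844 0.1994] [-179.9   -0.   103.2]
[40, -1, 0, 26, -0.0, -0.0, -0.064],
[40, -1, 0, 26, -0.0, -0.0, -0.064],
[40, -1, 0, 26, -0.0, -0.0, -0.064],
[40, -1, 0, 26, -0.0, -0.0, -0.064],
[40, -1, 0, 26, -0.0, -0.0, -0.064],
```

>>> send_rows(
  grip_force=15,
  plan=[
    [40,-1,0,26,0,0,-0.064],
    [40,-1,0,26,0,0,-0.064],
    [40,-1,0,26,0,0,-0.064],
    [40,-1,0,26,0,0,-0.065],
    [40,0,1,26,0,0,-0.065],
    [40,0,0,14,0,0,0],
    [40,0,0,13,0,0,0],
    [40,0,0,0,0,0,0],
    [5,0,0,0,0,0,0],
    [5,0,0,0,0,0,0],
    [5,0,0,0,0,0,0],
    [5,0,0,0,0,0,0],
  ],
)

```text
time_s: 11.95
tool_pos: [0.5753, 0.0799, 0.0444]
tool_rot: [179.9, 0.0, 121.6]
force: [-0.6, -0.6, 0.5]
grip_width: 0.016
```

```bash
python3 -c "
from h import *
o=env.get_obs();print(o)"
```

```text
{'time_s': 11.95, 'qpos': array([-28.197607  ,  19.3249151 ,  20.7480978 , 105.0568541 ,
        -8.06123483,  56.96073671,  27.43939479]), 'joint_velocities': array([-0.05057244,  0.28556078,  0.01446191,  0.25012837,  0.01529307,
       -0.10134516,  0.08166699]), 'effort': array([-1.36263377e-02, -4.28112781e+01,  3.90999153e+00, -2.65245509e+01,
       -3.34308611e-02,  6.03088690e-02, -2.31443970e-03]), 'tool_pos': array([0.57532673, 0.07989679, 0.04438318]), 'tool_rot': array([1.79913609e+02, 1.65266620e-02, 1.21560436e+02]), 'force': array([-0.57069676, -0.56365947,  0.46885504]), 'wrist_torque': array([-0.01811322, -0.01259834,  0.0420739 ]), 'grip_width': 0.016045224565516398}
```

>>> send_rows(
  plan=[
    [5,0,0,0,0,0,0],
    [5,0,0,0,0,0,0],
    [5,0,0,0,0,0,0],
  ],
)

```text
time_s: 12.25
tool_pos: [0.5734, 0.0786, 0.0439]
tool_rot: [-179.8, -0.0, 121.5]
force: [-4.8, -1.8, 5.2]
grip_width: 0.0099
```

>>> send_rows(
  plan=[
    [5,0,0,0.1,0,0,0.1],
    [5,0,0,0.1,0,0,0.1],
    [5,0,0,0.1,0,0,0.1],
    [5,0,0,0.1,0,0,0.1],
    [5,0,0,0.1,0,0,0.1],
    [5,0,0,0.1,0,0,0.1],
    [5,0,0,0.1,0,0,0.1],
    [5,0,0,0.1,0,0,0.1],
  ],
)

```text
time_s: 13.05
tool_pos: [0.5727, 0.0786, 0.043]
tool_rot: [-179.8, 0.1, 75.5]
force: [-6.5, -2.7, 6.5]
grip_width: 0.0098
```

```bash
cat > s.py <<'E'
from h import *
o=env.get_obs();print(*[(k,np.round(o[k],3)) for k in ["time_s","qpos","tool_pos","tool_rot","force","wrist_torque","grip_width"]])
E
python3 s.py
```

```text
('time_s', np.float64(13.05)) ('qpos', array([-34.661,  20.262,  28.569, 105.415, -11.313,  57.408, -15.936])) ('tool_pos', array([0.573, 0.079, 0.043])) ('tool_rot', array([-1.79757e+02,  1.20000e-01,  7.54700e+01])) ('force', array([-6.488, -2.705,  6.479])) ('wrist_torque', array([-0.569,  1.589,  0.008])) ('grip_width', np.float64(0.01))
```

>>> send_rows(
  plan=[
    [5,0,0,0.1,0,0,0.1],
    [5,0,0,0.1,0,0,0.1],
    [5,0,0,0.1,0,0,0.1],
    [5,0,0,0.1,0,0,0.1],
    [5,0,0,0.1,0,0,0.1],
    [5,0,0,0.1,0,0,0.1],
    [5,0,0,0.1,0,0,0.1],
    [5,0,0,0.1,0,0,0.1],
    [5,0,0,0.1,0,0,0.1],
    [5,0,0,0.1,0,0,0.1],
    [5,0,0,0.1,0,0,0.1],
  ],
)

```text
time_s: 14.15
tool_pos: [0.5721, 0.0792, 0.0422]
tool_rot: [-179.9, 0.3, 12.5]
force: [-8.6, -1.6, 10.1]
grip_width: 0.0099
```

```bash
python3 s.py
```

```text
('time_s', np.float64(14.15)) ('qpos', array([-44.07 ,  22.54 ,  40.192, 105.763, -16.995,  58.163, -74.388])) ('tool_pos', array([0.572, 0.079, 0.042])) ('tool_rot', array([-179.906,    0.34 ,   12.469])) ('force', array([-8.626, -1.568, 10.073])) ('wrist_torque', array([-0.367,  2.217,  0.07 ])) ('grip_width', np.float64(0.01))
```

>>> send_rows(
  plan=[
    [5,0,0,0,0,0,0.1],
    [5,0,0,0,0,0,0.1],
    [5,0,0,0,0,0,0.1],
    [5,0,0,0,0,0,0],
  ],
)

```text
time_s: 14.55
tool_pos: [0.572, 0.0795, 0.0421]
tool_rot: [180.0, 0.4, -4.6]
force: [-9.1, -1.5, 10.4]
grip_width: 0.0098
```

```bash
python3 s.py
```

```text
('time_s', np.float64(14.55)) ('qpos', array([-46.757,  23.458,  43.625, 105.841, -18.861,  58.514, -89.986])) ('tool_pos', array([0.572, 0.079, 0.042])) ('tool_rot', array([179.998,   0.359,  -4.611])) ('force', array([-9.061, -1.516, 10.417])) ('wrist_torque', array([-0.265,  2.215, -0.057])) ('grip_width', np.float64(0.01))
```

>>> send_rows(
  plan=[
    [5,0,0,0,0,0,0.1],
    [5,0,0,0,0,0,0.1],
    [5,0,0,0,0,0,0.1],
    [5,0,0,0,0,0,0],
  ],
)

```text
time_s: 14.95
tool_pos: [0.5722, 0.0797, 0.0421]
tool_rot: [179.9, 0.3, -21.7]
force: [-8.9, -0.9, 9.3]
grip_width: 0.0102
```

```bash
python3 s.py
```

```text
('time_s', np.float64(14.95)) ('qpos', array([ -49.451,   24.56 ,   47.142,  105.912,  -20.906,   58.924,
       -105.497])) ('tool_pos', array([0.572, 0.08 , 0.042])) ('tool_rot', array([179.9  ,   0.324, -21.734])) ('force', array([-8.878, -0.866,  9.34 ])) ('wrist_torque', array([-0.209,  2.065,  0.278])) ('grip_width', np.float64(0.01))
```

>>> send_rows(
  plan=[
    [5,0,0,0,0,0,0.08],
    [5,0,0,0,0,0,0.08],
    [5,0,0,0,0,0,0],
  ],
)

```text
time_s: 15.25
tool_pos: [0.5728, 0.0795, 0.042]
tool_rot: [179.9, 0.2, -30.8]
force: [-6.6, 0.1, 7.3]
grip_width: 0.0128
```

```bash
python3 s.py
```

```text
('time_s', np.float64(15.25)) ('qpos', array([ -50.867,   25.242,   49.057,  105.94 ,  -22.066,   59.116,
       -113.68 ])) ('tool_pos', array([0.573, 0.08 , 0.042])) ('tool_rot', array([179.865,   0.219, -30.85 ])) ('force', array([-6.619,  0.076,  7.257])) ('wrist_torque', array([-0.299,  1.631,  0.472])) ('grip_width', np.float64(0.013))
```

>>> send_rows(
  grip_force=45,
  plan=[
    [5,0,0,0,0,0,0],
    [5,0,0,0,0,0,0],
    [5,0,0,0,0,0,0],
    [5,0,0,0,0,0,0],
  ],
)

```text
time_s: 15.65
tool_pos: [0.5728, 0.0795, 0.042]
tool_rot: [179.8, 0.2, -30.7]
force: [-7.5, -1.4, 7.6]
grip_width: 0.0117
```

```bash
python3 s.py
```

```text
('time_s', np.float64(15.65)) ('qpos', array([ -50.835,   25.225,   49.006,  105.938,  -22.018,   59.116,
       -113.545])) ('tool_pos', array([0.573, 0.08 , 0.042])) ('tool_rot', array([179.849,   0.221, -30.675])) ('force', array([-7.505, -1.448,  7.639])) ('wrist_torque', array([-0.269,  1.671,  0.782])) ('grip_width', np.float64(0.012))
```

>>> send_rows(
  plan=[
    [40,0,0,0,0,0,0],
    [40,0,0,0,0,0,0],
    [40,0,0,0,0,0,0],
    [40,0,0,-15,0,0,0],
    [40,0,0,-35,0,0,0],
    [40,0,0,-35,0,0,-0.146],
    [40,0,0,-35,0,0,-0.146],
    [40,0,0,-38,0,0,-0.146],
    [40,0,0,0,0,0,-0.146],
    [40,0,0,0,0,0,-0.146],
    [40,0,0,0,0,0,-0.146],
    [40,0,0,0,0,0,-0.146],
  ],
)

```text
time_s: 16.85
tool_pos: [0.5752, 0.0795, 0.201]
tool_rot: [180.0, -0.1, 28.0]
force: [0.2, 0.3, -0.2]
grip_width: 0.04
```

>>> send_rows(
  plan=[
    [60,0,0,0,0,0,-0.146],
    [60,0,0,0,0,0,-0.146],
    [60,0,0,0,0,0,-0.146],
    [60,0,0,0,0,0,-0.146],
    [60,0,0,0,0,0,-0.146],
    [60,0,0,0,0,0,-0.146],
    [60,0,0,0,0,0,-0.146],
    [60,0,0,0,0,0,-0.146],
    [60,0,0,0,0,0,-0.146],
    [60,0,0,0,0,0,0],
    [60,0,0,0,0,0,0],
  ],
)

```text
time_s: 17.95
tool_pos: [0.5751, 0.0795, 0.2004]
tool_rot: [179.9, 0.0, 102.8]
force: [0.2, -0.1, 0.1]
grip_width: 0.0599
```

```bash
python3 look.py w3; python3 meas3.py; python3 -c "
from h import *
rows([.585,-.20,.26],90,8,60)"
```

```text
[0.57507256 0.07948242 0.20044125] [1.79934656e+02 4.88388555e-04 1.02776813e+02] [-41.4  11.7  35.5  96.4  -7.   74.1   8.2]
red 58 [211.2 143.6] world [0.5043 0.1067] axis deg 13.3 len [26.5  1.8]
green 74 [208.6  90.9] world [0.4943 0.1522] axis deg 12.7 len [25.7  2.3]
pointer 118 [247.3 144.5] world [0.5377 0.1143] axis deg 12.8 len [27.1  3.5]
pointer-red along y mm -0.2412994065459726 green-red 46.48853244518782
wing 620 [277.9 196.7] world [0.5737 0.0825] axis deg -22.3 len [35.8 12.3]
wing 620 [277.9 196.7] world [0.574  0.0813] axis deg -22.3 len [36.4 12.5]
[ 0.5351 -0.0145  0.012 ]
[0.652  0.0119 0.012 ]
[ 4.73275862 20.10344828]
d [-274.9  -52.2  -59.8] rot [ 0.001 -0.     0.224] from [0.575  0.0796 0.2003] [179.9  -0.  102.8]
[60, -34, -7, -7, 0.0, -0.0, 0.028],
[60, -35, -6, -7, 0.0, -0.0, 0.028],
[60, -35, -5, -7, 0.0, -0.0, 0.028],
[60, -35, -4, -7, 0.0, -0.0, 0.028],
[60, -35, -3, -7, 0.0, -0.0, 0.028],
[60, -35, -2, -7, 0.0, -0.0, 0.028],
[60, -35, -1, -7, 0.0, -0.0, 0.028],
[60, -35, 0, -7, 0.0, -0.0, 0.028],
```

View pics/w3.png

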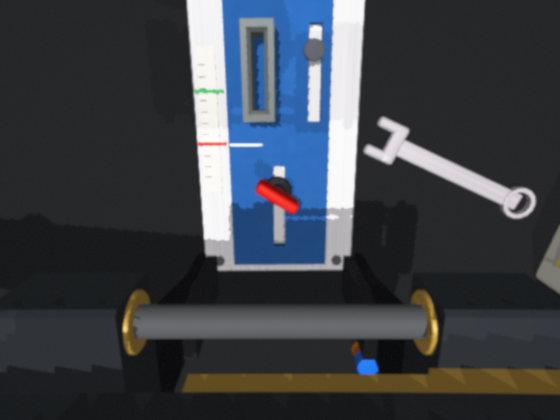

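The wing is now at −22° in world, a 144° (2.51 rad) clockwise turn that ended on the stop. The pointer (230–263, 144) is level with red, at −0.2 mm. On to the stand.

>>> send_rows(
  plan=[
    [60,-34,-7,-7,0,0,0.028],
    [60,-35,-6,-7,0,0,0.028],
    [60,-35,-5,-7,0,0,0.028],
    [60,-35,-4,-7,0,0,0.028],
    [60,-35,-3,-7,0,0,0.028],
    [60,-35,-2,-8,0,0,0.028],
    [60,-35,-1,-8,0,0,0.028],
    [60,-35,0,-8,0,0,0.028],
    [60,0,0,0,0,0,0],
    [60,0,0,0,0,0,0],
    [60,0,0,0,0,0,0],
  ],
)

```text
time_s: 19.1
tool_pos: [0.5832, -0.1996, 0.2583]
tool_rot: [-180.0, -0.1, 90.2]
force: [0.6, 0.5, -0.2]
grip_width: 0.0603
```

```bash
python3 look.py w5
```

```text
[ 0.58318442 -0.19959478  0.25833384] [-1.79980788e+02 -6.33398860e-02  9.02213770e+01] [-20.7  16.7  46.2  86.6 -12.2  81.9  26.3]
```

View pics/w5.png

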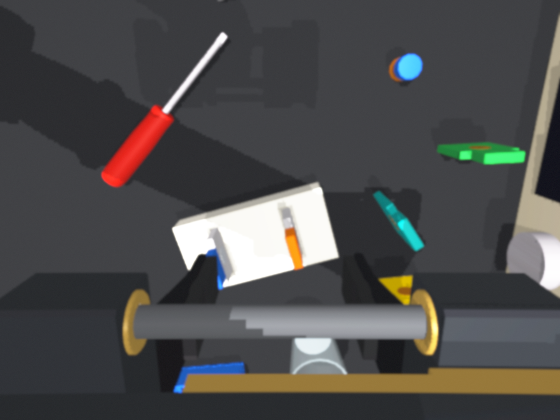

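The orange handle top is at about (294,248) in the stand's right-hand place. The blue one is at (215,262), the stand's corners at (175,228), (320,184) and (338,258), and turquoise is at (398,220).

```bash
cat > meas5.py <<'E'
src=open("meas.py").read().split("comp(red")[0].replace("w1","w5"); exec(src)
org=(H>5)&(H<20)&(S>150)&(V>120)
comp(org,(275,200,315,285),.086,"orange top"); comp(org,(275,200,315,285),.08,"orange z.08")
m=cv2.morphologyEx((org[200:285,275:315]).astype(np.uint8),cv2.MORPH_OPEN,np.ones((3,3)))
s=np.argwhere(m)[:,::-1]+[275,200]; P=np.array([atz("wrist",q,.086,k)[:2] for q in s.astype(float)])
print("rect",cv2.minAreaRect((P*1000).astype(np.float32)))
wh=((S<60)&(V>150)).astype(np.uint8); wh[290:]=0; wh[:,:165]=0; wh[:,345:]=0; wh[:175]=0
wh=cv2.morphologyEx(wh,cv2.MORPH_CLOSE,np.ones((21,21)))
c=max(cv2.findContours(wh,0,2)[0],key=cv2.contourArea)
for q in [(174,229),(319,185),(338,259),(190,291)]: print("stand",q,atz("wrist",q,.03,k).round(4))
cv2.imwrite("pics/w5c.png",cv2.resize(im[180:300,165:345],None,fx=4,fy=4,interpolation=2)[:,:,::-1])
E
python3 meas5.py
```

```text
orange top 383 [293.6 248.2] world [ 0.5974 -0.2558] axis deg -75.8 len [42.   9.1]
orange z.08 383 [293.6 248.2] world [ 0.5976 -0.2583] axis deg -75.8 len [42.8  9.3]
rect ((597.2844848632812, -256.67578125), (9.83226203918457, 43.29697036743164), 14.0851469039917)
stand (174, 229) [ 0.466  -0.2562  0.03  ]
stand (319, 185) [ 0.6259 -0.2054  0.03  ]
stand (338, 259) [ 0.6506 -0.2918  0.03  ]
stand (190, 291) [ 0.4787 -0.3332  0.03  ]
```

View pics/w5c.png

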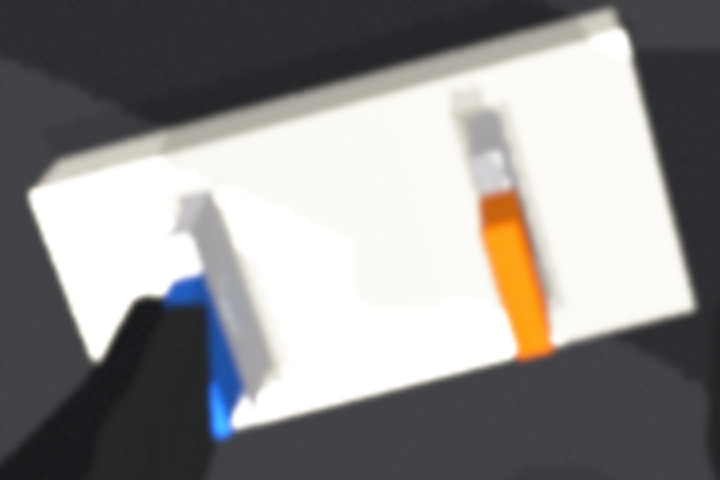

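The crop shows the handle's top-face corners at crop (483,228), (520,222), (552,347) and (518,358). The darker patch above it is the front face, so I'll use only the top quad.

```bash
python3 - <<'E'
from h import *
import pickle
k=pickle.load(open("w5.pkl","rb"))
f=lambda q,z:atz("wrist",(165+q[0]/4-.4,180+q[1]/4-.4),z,k)
Q=[f(q,.086) for q in [(483,228),(520,222),(552,347),(518,358)]]
print(np.round(Q,4),np.mean(Q,0).round(4)); d=(Q[3]+Q[2]-Q[0]-Q[1])/2; print(np.linalg.norm(d),np.degrees(np.arctan2(d[1],d[0])))
S=[f(q,.03) for q in [(30,190),(628,30),(695,308)]]; print(np.round(S,4))
a=S[1]-S[0];b=S[2]-S[1];print(np.linalg.norm(a),np.degrees(np.arctan2(a[1],a[0])),np.linalg.norm(b),np.degrees(np.arctan2(b[1],b[0])))
c=(S[0]+S[2])/2; print("centre",c,"slot", c+.042*a/np.linalg.norm(a))
E
```

```text
[[ 0.5892 -0.2438  0.086 ]
 [ 0.5981 -0.2422  0.086 ]
 [ 0.6065 -0.2749  0.086 ]
 [ 0.5981 -0.2779  0.086 ]] [ 0.598  -0.2597  0.086 ]
0.034574405352622024 -75.5045524672513
[[ 0.4641 -0.254   0.03  ]
 [ 0.6288 -0.2077  0.03  ]
 [ 0.6508 -0.2889  0.03  ]]
0.1710632211131152 15.675810696589544 0.08407691805197991 -74.78393466081336
centre [ 0.5574632  -0.27140557  0.03      ] slot [ 0.59790105 -0.26005743  0.03      ]
```

```bash
python3 -c "
from h import *
rows([.598,-.260,.11],105.3,6,40)"
```

```text
d [-61.   14.6 148.2] rot [-0.    -0.001 -0.262] from [ 0.5832 -0.1993  0.2582] [-1.80e+02 -1.00e-01  9.03e+01]
[40, -10, 2, 25, -0.0, -0.0, -0.044],
[40, -10, 2, 25, -0.0, -0.0, -0.044],
[40, -10, 2, 25, -0.0, -0.0, -0.044],
[40, -10, 1, 25, -0.0, -0.0, -0.044],
[40, -10, 1, 25, -0.0, -0.0, -0.044],
[40, -10, 0, 25, -0.0, -0.0, -0.044],
```

>>> send_rows(
  grip_force=20,
  plan=[
    [40,-10,2,25,0,0,-0.044],
    [40,-10,2,25,0,0,-0.044],
    [40,-10,2,25,0,0,-0.044],
    [40,-10,1,25,0,0,-0.044],
    [40,-10,1,25,0,0,-0.043],
    [40,-11,0,23,0,0,-0.043],
    [40,0,0,0,0,0,0],
    [40,0,0,0,0,0,0],
  ],
)

```text
time_s: 19.95
tool_pos: [0.598, -0.2596, 0.1107]
tool_rot: [-180.0, -0.1, 105.2]
force: [-0.6, 0.2, -0.5]
grip_width: 0.0403
```

```bash
python3 s.py; python3 look.py w6; python3 -c "
from h import *
rows([.598,-.260,.054],105.3,1,40)"
```

```text
('time_s', np.float64(19.95)) ('qpos', array([-10.199,  27.1  ,  41.221,  91.762, -18.865,  68.356,  50.134])) ('tool_pos', array([ 0.598, -0.26 ,  0.111])) ('tool_rot', array([-1.79970e+02, -5.70000e-02,  1.05181e+02])) ('force', array([-0.586,  0.193, -0.531])) ('wrist_torque', array([-0.064, -0.02 ,  0.028])) ('grip_width', np.float64(0.04))
[ 0.59803744 -0.25962909  0.11066304] [-1.79969665e+02 -5.70619817e-02  1.05180815e+02] [-10.2  27.1  41.2  91.8 -18.9  68.4  50.1]
d [ 0.  -0.8 57.7] rot [ 0.001 -0.    -0.002] from [ 0.5987 -0.2598  0.1117] [179.9  -0.  105.2]
[40, 0, -1, 58, 0.001, -0.0, -0.002],
```

View pics/w6.png

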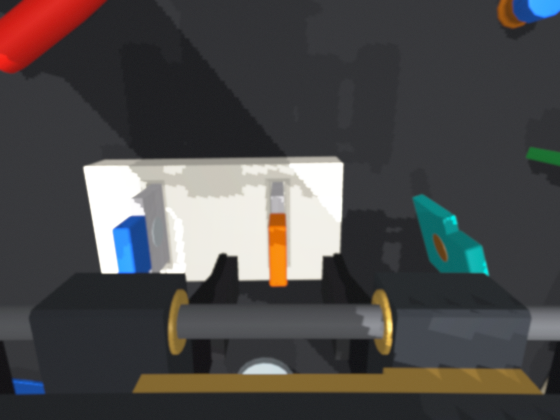

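The handle (278, 215–285) is centred between the fingers (about 225–335) and aligned with them. I'll descend and grasp.

>>> send_rows(
  grip_force=20,
  plan=[
    [40,0,0,20,0,0,0],
    [40,0,0,20,0,0,0],
    [40,0,0,17,0,0,0],
    [40,0,0,0,0,0,0],
    [5,0,0,0,0,0,0],
    [5,0,0,0,0,0,0],
    [5,0,0,0,0,0,0],
    [5,0,0,0,0,0,0],
    [5,0,0,0,0,0,0],
    [5,0,0,0,0,0,0],
    [5,0,0,0,0,0,0],
  ],
)

```text
time_s: 21.1
tool_pos: [0.5978, -0.2613, 0.0541]
tool_rot: [180.0, 0.0, 105.2]
force: [-1.8, 0.4, 3.7]
grip_width: 0.0101
```

```bash
python3 s.py
```

```text
('time_s', np.float64(21.1)) ('qpos', array([ -8.903,  30.406,  39.673,  94.443, -21.282,  62.909,  51.901])) ('tool_pos', array([ 0.598, -0.261,  0.054])) ('tool_rot', array([1.79990e+02, 8.00000e-03, 1.05172e+02])) ('force', array([-1.842,  0.394,  3.66 ])) ('wrist_torque', array([-0.059,  0.339,  0.005])) ('grip_width', np.float64(0.01))
```

>>> send_rows(
  plan=[
    [5,0,0,-5,0,0,0],
    [5,0,0,-10,0,0,0],
    [5,0,0,-15,0,0,0],
    [5,0,0,-25,0,0,0],
    [5,0,0,-35,0,0,0],
    [5,0,0,-40,0,0,0],
    [5,0,0,-10,0,0,0],
    [5,0,0,0,0,0,0],
  ],
)

```text
time_s: 21.9
tool_pos: [0.5992, -0.2618, 0.197]
tool_rot: [179.7, 0.2, 105.2]
force: [-0.2, -0.1, -1.2]
grip_width: 0.0095
```

```bash
python3 - <<'E'
from h import *
import pickle
o,p,r=tool(); print(o["grip_width"],o["force"])
k=pickle.load(open("w3.pkl","rb"))
Q=[atz("wrist",q,.05,k) for q in [(238.5,19),(273.5,17.5),(275,122),(241.5,123.5)]]; print(np.round(Q,4),np.mean(Q,0))
rows([.552,.10,.19],103.2,11,5)
E
```

```text
0.009496987309945346 [-0.20981899 -0.14403003 -1.16185547]
[[0.5148 0.2085 0.05  ]
 [0.5403 0.2154 0.05  ]
 [0.558  0.1411 0.05  ]
 [0.5315 0.1339 0.05  ]] [0.53614646 0.1747133  0.05      ]
d [361.6  49.2   6.2] rot [0.005 0.003 0.035] from [ 0.5992 -0.2618  0.197 ] [179.7   0.2 105.2]
[5, 33, 4, 1, 0.0, 0.0, 0.003],
[5, 33, 4, 1, 0.0, 0.0, 0.003],
[5, 33, 4, 1, 0.0, 0.0, 0.003],
[5, 33, 4, 1, 0.0, 0.0, 0.003],
[5, 33, 4, 1, 0.0, 0.0, 0.003],
[5, 33, 4, 1, 0.0, 0.0, 0.003],
[5, 33, 4, 1, 0.0, 0.0, 0.003],
[5, 33, 4, 1, 0.0, 0.0, 0.003],
[5, 33, 4, 1, 0.0, 0.0, 0.003],
[5, 33, 4, 1, 0.0, 0.0, 0.003],
[5, 33, 3, 1, 0.0, 0.0, 0.003],
```

>>> send_rows(
  plan=[
    [5,20,4,0,0,0,0.003],
    [5,33,4,0,0,0,0.003],
    [5,36,4,0,0,0,0.003],
    [5,36,5,0,0,0,0.003],
    [5,36,5,0,0,0,0.003],
    [5,36,5,0,0,0,0.003],
    [5,36,5,0,0,0,0.003],
    [5,36,5,0,0,0,0.003],
    [5,36,5,0,0,0,0.003],
    [5,34,4,0,0,0,0.004],
    [5,22,3,0,0,0,0.004],
  ],
)

```text
time_s: 23.0
tool_pos: [0.5542, 0.1044, 0.1919]
tool_rot: [-179.8, -0.1, 103.4]
force: [0.1, 0.4, -1.4]
grip_width: 0.0096
```

>>> send_rows(
  plan=[
    [5,0,0,0,0,0,0],
    [5,0,0,0,0,0,0],
    [5,0,0,0,0,0,0],
  ],
)

```text
time_s: 23.3
tool_pos: [0.5559, 0.0991, 0.193]
tool_rot: [-179.9, 0.1, 103.1]
force: [0.2, -0.0, -0.7]
grip_width: 0.01
```

```bash
python3 s.py; python3 look.py w7
```

```text
('time_s', np.float64(23.3)) ('qpos', array([-43.596,   9.772,  34.472,  98.979,  -5.701,  73.086,   5.215])) ('tool_pos', array([0.556, 0.099, 0.193])) ('tool_rot', array([-1.79930e+02,  5.40000e-02,  1.03059e+02])) ('force', array([ 0.15 , -0.014, -0.682])) ('wrist_torque', array([-0.078,  0.027, -0.018])) ('grip_width', np.float64(0.01))
[0.55585066 0.09906584 0.19301626] [-1.79930312e+02  5.43208725e-02  1.03058673e+02] [-43.6   9.8  34.5  99.   -5.7  73.1   5.2]
```

View pics/w7.png

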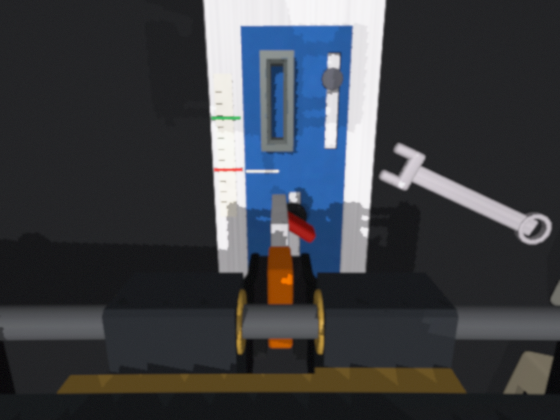

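The cartridge hangs straight (handle 280, 250–345). The pocket outline is (260–295, 50–152), and the pointer (246–279, 171) is still level with red (170). I'll measure the slot.

```bash
python3 - <<'E'
from h import *
import pickle
im=np.load("w7.npy");k=pickle.load(open("w7.pkl","rb"))
o,p,r=tool()
print("pose",p,o["tool_rot"])
g=cv2.cvtColor(im,cv2.COLOR_RGB2GRAY).astype(int); 
print("row100",[(x,*im[100,x]) for x in range(254,302,2)])
print("col277",[(y,*im[y,277]) for y in list(range(44,70,2))+list(range(132,158,2))])
Q=[atz("wrist",q,.05,k) for q in [(259.5,50),(294,50),(295.5,151.5),(260.5,152)]]; print(np.round(Q,4)); c=np.mean(Q,0); print(c,r.inv().apply(c-p)*1000)
print("ends",np.linalg.norm(Q[0]-Q[1]),np.linalg.norm(Q[1]-Q[2]))
for t in [(18,5,-32),(18,-5,-32),(28,4,-6),(28,-4,-6),(28,4,49),(28,-4,49)]: print(t,proj("wrist",p+r.apply(np.array(t)/1000),k).round(1))
cv2.imwrite("pics/w7c.png",cv2.resize(im[40:260,200:350],None,fx=4,fy=4,interpolation=2)[400:900,:,::-1])
E
```

```text
pose [0.55605525 0.09896881 0.19326749] [-1.79960689e+02  3.98670869e-02  1.03027745e+02]
row100 [(254, np.uint8(41), np.uint8(95), np.uint8(163)), (256, np.uint8(41), np.uint8(94), np.uint8(162)), (258, np.uint8(45), np.uint8(96), np.uint8(162)), (260, np.uint8(100), np.uint8(119), np.uint8(149)), (262, np.uint8(130), np.uint8(137), np.uint8(138)), (264, np.uint8(131), np.uint8(136), np.uint8(136)), (266, np.uint8(113), np.uint8(119), np.uint8(118)), (268, np.uint8(89), np.uint8(93), np.uint8(94)), (270, np.uint8(67), np.uint8(73), np.uint8(79)), (272, np.uint8(30), np.uint8(54), np.uint8(85)), (274, np.uint8(25), np.uint8(54), np.uint8(93)), (276, np.uint8(39), np.uint8(82), np.uint8(141)), (278, np.uint8(44), np.uint8(94), np.uint8(162)), (280, np.uint8(44), np.uint8(95), np.uint8(163)), (282, np.uint8(56), np.uint8(94), np.uint8(150)), (284, np.uint8(86), np.uint8(95), np.uint8(103)), (286, np.uint8(95), np.uint8(102), np.uint8(102)), (288, np.uint8(121), np.uint8(126), np.uint8(127)), (290, np.uint8(130), np.uint8(136), np.uint8(133)), (292, np.uint8(117), np.uint8(125), np.uint
[... 1196 characters left out ...]
.uint8(118)), (146, np.uint8(122), np.uint8(127), np.uint8(126)), (148, np.uint8(121), np.uint8(128), np.uint8(126)), (150, np.uint8(109), np.uint8(119), np.uint8(124)), (152, np.uint8(51), np.uint8(82), np.uint8(124)), (154, np.uint8(44), np.uint8(98), np.uint8(167)), (156, np.uint8(48), np.uint8(106), np.uint8(180))]
[[0.5151 0.2095 0.05  ]
 [0.5405 0.2154 0.05  ]
 [0.5598 0.1417 0.05  ]
 [0.5319 0.1348 0.05  ]]
[0.53683663 0.17534811 0.05      ] [ 78.8453594   -1.40805707 143.21365826]
ends 0.026048090124246803 0.07611536288774566
(18, 5, -32) [291.4 272.6]
(18, -5, -32) [265.3 272.6]
(28, 4, -6) [287.6 225.8]
(28, -4, -6) [269.5 225.8]
(28, 4, 49) [285.7 195.2]
(28, -4, 49) [272.1 195.2]
```

View pics/w7c.png

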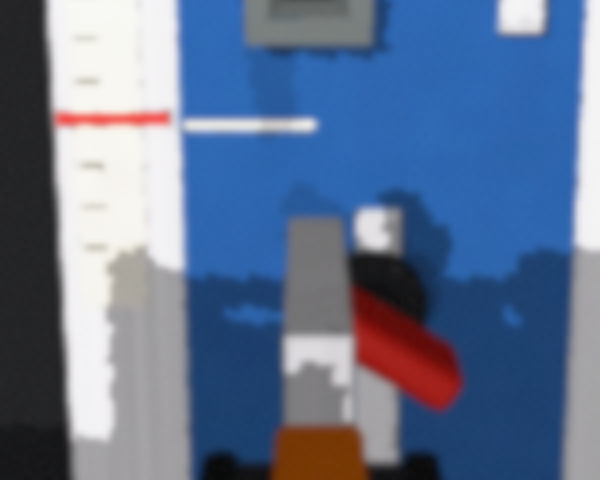

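>>> send_rows(
  plan=[
    [5,20,0,0,0,0,0],
    [5,30,-1,0,0,0,0],
    [5,20,-0.8,0,0,0,0],
    [5,8,0,10,0,0,0],
    [5,0,0,25,0,0,0],
    [5,0,0,25,0,0,0],
    [5,0,0,16,0,0,0],
    [5,0,0,8,0,0,0],
    [5,0,0,0,0,0,0],
    [5,0,0,0,0,0,0],
    [5,0,0,0,0,0,0],
  ],
)

```text
time_s: 24.45
tool_pos: [0.5374, 0.1764, 0.1107]
tool_rot: [179.9, -0.0, 103.2]
force: [-0.1, 0.1, -0.4]
grip_width: 0.0095
```

```bash
python3 s.py; python3 look.py w8; python3 - <<'E'
from h import *
import pickle
k=pickle.load(open("w7.pkl","rb")); p7=np.array([.55605525,.09896881,.19326749]); r=R.from_euler('xyz',[-179.96,.04,103.03],degrees=True)
o,p,rr=tool(); print("moved tool mm",(r.inv().apply(p-p7)*1000).round(2),"target 77.9,-1.8")
k=pickle.load(open("w8.pkl","rb"));im=np.load("w8.npy")
for q in [(28,0,49),(28,4,49),(28,-4,49)]: print(q,proj("wrist",p+rr.apply(np.array(q)/1000),k).round(1))
cv2.imwrite("pics/w8c.png",cv2.resize(im[100:300,190:370],None,fx=3.3,fy=3,interpolation=2)[:,:,::-1])
E
```

```text
('time_s', np.float64(24.45)) ('qpos', array([-47.849,  13.878,  30.83 , 104.311,  -7.887,  63.812,  -1.126])) ('tool_pos', array([0.537, 0.176, 0.111])) ('tool_rot', array([ 1.79888e+02, -2.10000e-02,  1.03151e+02])) ('force', array([-0.082,  0.148, -0.355])) ('wrist_torque', array([-0.078,  0.053, -0.03 ])) ('grip_width', np.float64(0.01))
[0.53744866 0.17637379 0.11072577] [ 1.79887928e+02 -2.06375768e-02  1.03150573e+02] [-47.8  13.9  30.8 104.3  -7.9  63.8  -1.1]
moved tool mm [79.86 -0.63 82.45] target 77.9,-1.8
(28, 0, 49) [278.5 194.6]
(28, 4, 49) [285.3 194.6]
(28, -4, 49) [271.7 194.6]
```

View pics/w8c.png

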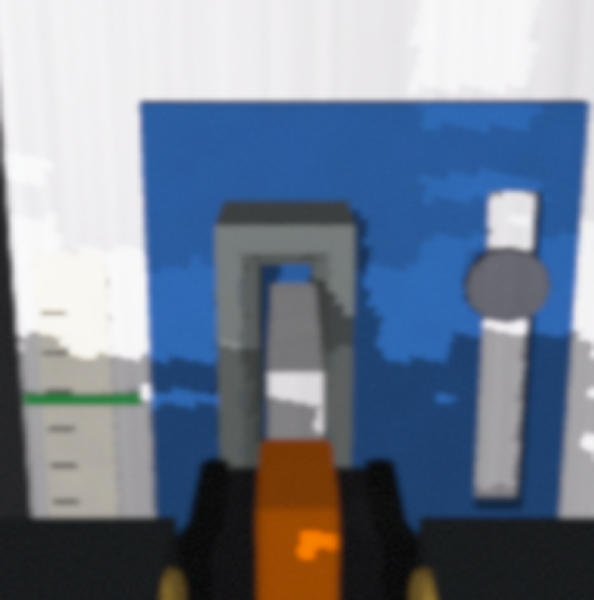

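```bash
python3 - <<'E'
from h import *
import pickle
k=pickle.load(open("w8.pkl","rb")); o,p,r=tool()
f=lambda q,z:r.inv().apply(atz("wrist",(190+q[0]/3.3-.35,100+q[1]/3-.35),z,k)-p)*1000
print("block far corners",f((215,224),.05),f((358,224),.05))
print("chamfer outer far",f((243,254),.05),f((327,254),.05))
print("foot front",f((269,283),p[2]-.049),f((321,283),p[2]-.049), p)
E
```

```text
block far corners [ 37.72489123 -14.42949698  60.74882756] [37.70492231 11.91875736 60.80190034]
chamfer outer far [31.51405874 -9.35621741 60.75599908] [31.50125484  6.24816647 60.78743021]
foot front [28.35404896 -4.28956272 49.00538455] [28.34566151  4.93121107 49.02395709] [0.53739133 0.17656447 0.11075925]
```

The front foot edge sits about 1.7 mm to the right of slot centre and 0.6 mm too far forward. I'll correct that and descend slowly.

>>> send_rows(
  plan=[
    [5,-0.6,-1.7,0,0,0,0],
    [5,0,0,0,0,0,0],
    [5,0,0,4,0,0,0],
    [5,0,0,4,0,0,0],
    [5,0,0,4,0,0,0],
    [5,0,0,3,0,0,0],
    [5,0,0,3,0,0,0],
    [5,0,0,0,0,0,0],
    [5,0,0,0,0,0,0],
  ],
)

```text
time_s: 25.4
tool_pos: [0.535, 0.1755, 0.0916]
tool_rot: [-180.0, 0.0, 103.2]
force: [-1.1, 0.2, -0.5]
grip_width: 0.0098
```

```bash
python3 s.py
```

```text
('time_s', np.float64(25.4)) ('qpos', array([-47.591,  14.901,  30.614, 105.593,  -8.541,  61.782,  -0.588])) ('tool_pos', array([0.535, 0.175, 0.092])) ('tool_rot', array([-1.79993e+02,  6.00000e-03,  1.03178e+02])) ('force', array([-1.142,  0.248, -0.503])) ('wrist_torque', array([-0.054, -0.006,  0.007])) ('grip_width', np.float64(0.01))
```

The foot is in the slot, about 7 mm below the mouth, with no resistance. About 22 mm remain.

>>> send_rows(
  plan=[
    [5,0,0,3,0,0,0],
    [5,0,0,3,0,0,0],
    [5,0,0,3,0,0,0],
    [5,0,0,3,0,0,0],
    [5,0,0,3,0,0,0],
    [5,0,0,3,0,0,0],
    [5,0,0,0,0,0,0],
  ],
)

```text
time_s: 26.1
tool_pos: [0.5349, 0.1754, 0.0732]
tool_rot: [-180.0, 0.0, 103.2]
force: [0.1, 0.3, -0.8]
grip_width: 0.01
```

>>> send_rows(
  plan=[
    [5,0,0,1.5,0,0,0],
    [5,0,0,1.5,0,0,0],
    [5,0,0,1,0,0,0],
    [5,0,0,0,0,0,0],
    [5,0,0,0,0,0,0],
  ],
)

```text
time_s: 26.6
tool_pos: [0.535, 0.1755, 0.0697]
tool_rot: [180.0, -0.0, 103.2]
force: [-0.1, -0.2, -0.3]
grip_width: 0.0097
```

```bash
python3 s.py
```

```text
('time_s', np.float64(26.6)) ('qpos', array([-47.156,  16.439,  30.291, 106.672,  -9.551,  59.38 ,   0.178])) ('tool_pos', array([0.535, 0.175, 0.07 ])) ('tool_rot', array([ 1.79995e+02, -3.00000e-03,  1.03176e+02])) ('force', array([-0.077, -0.212, -0.28 ])) ('wrist_torque', array([-0.06 ,  0.   , -0.019])) ('grip_width', np.float64(0.01))
```

>>> send_rows(
  plan=[
    [5,0,0,1,0,0,0],
    [5,0,0,1,0,0,0],
    [5,0,0,0,0,0,0],
    [5,0,0,0,0,0,0],
  ],
)

```text
time_s: 27.0
tool_pos: [0.5355, 0.1757, 0.069]
tool_rot: [179.9, -0.0, 103.2]
force: [-2.2, -0.9, 7.6]
grip_width: 0.0098
```

It is seated: 7.6 N of floor contact at TCP z 0.069, as expected. I'll release and rise.

>>> send_rows(
  plan=[
    [5,0,0,-0.5,0,0,0],
    [14,0,0,0,0,0,0],
    [20,0,0,0,0,0,0],
    [40,0,0,0,0,0,0],
    [40,0,0,0,0,0,0],
    [40,0,0,0,0,0,0],
    [40,0,0,-10,0,0,0],
    [40,0,0,-30,0,0,0],
    [40,0,0,-40,0,0,0],
    [40,-30,0,-40,0,0,0],
    [40,-40,0,-10,0,0,0],
    [40,-10,0,0,0,0,0],
  ],
)

```text
time_s: 28.2
tool_pos: [0.556, 0.0921, 0.2021]
tool_rot: [179.6, 0.1, 102.8]
force: [0.4, 0.7, 0.7]
grip_width: 0.04
```

>>> send_rows(
  plan=[
    [40,0,0,0,0,0,0],
    [40,0,0,0,0,0,0],
    [40,0,0,0,0,0,0],
  ],
)

```text
time_s: 28.5
tool_pos: [0.5524, 0.0996, 0.1974]
tool_rot: [-179.9, -0.0, 103.3]
force: [0.5, 0.1, -0.6]
grip_width: 0.04
```

```bash
python3 s.py; python3 look.py w9; python3 - <<'E'
from h import *
import pickle
im=np.load("w9.npy");k=pickle.load(open("w9.pkl","rb")); ey=np.array([-.2284,.9736])
hsv=cv2.cvtColor(im,cv2.COLOR_RGB2HSV).astype(int); H,S,V=hsv[...,0],hsv[...,1],hsv[...,2]
org=(H>5)&(H<20)&(S>150)&(V>100); s=np.argwhere(org[:270])[:,::-1]
P=np.array([atz("wrist",q,.101,k)[:2] for q in s.astype(float)])*1000
print("orange",len(s),cv2.minAreaRect(P.astype(np.float32)),"expect centre ~535,175.5")
E
```

```text
('time_s', np.float64(28.5)) ('qpos', array([-43.871,   9.138,  34.491,  99.076,  -5.411,  73.527,   5.159])) ('tool_pos', array([0.552, 0.1  , 0.197])) ('tool_rot', array([-1.79917e+02, -3.40000e-02,  1.03334e+02])) ('force', array([ 0.539,  0.145, -0.583])) ('wrist_torque', array([-0.031,  0.013,  0.069])) ('grip_width', np.float64(0.04))
[0.55243854 0.099576   0.19739737] [-1.79917308e+02 -3.38653286e-02  1.03334436e+02] [-43.9   9.1  34.5  99.1  -5.4  73.5   5.2]
orange 866 ((535.4819946289062, 175.807373046875), (10.199267387390137, 34.43901824951172), 13.298687934875488) expect centre ~535,175.5
```

```bash
cat > m9.py <<'E'
src=open("meas.py").read().split("comp(red")[0].replace("w1","w9"); exec(src)
ey=np.array([-.2284,.9736])
w,_=zip(*[(0,0)]); s=np.argwhere(red[:,200:250])+[0,200]; s=s[(s[:,0]<200)]; y0=int(s[:,0].mean()); print("red rows",s[:,0].min(),s[:,0].max(),s[:,1].min(),s[:,1].max())
x1=s[:,1].max()+1
rd=comp(red,(200,y0-8,x1+1,y0+8),.0125,"red"); pt=comp(white,(x1+6,y0-7,x1+40,y0+9),.020,"pointer"); print("pointer-red",(pt-rd)@ey*1000)
E
python3 m9.py
```

```text
red rows 169 171 218 245
red 60 [231.5 169.6] world [0.5043 0.1069] axis deg 13.8 len [26.   2.1]
pointer 123 [266.9 171.5] world [0.5372 0.1143] axis deg 13.2 len [28.6  3.6]
pointer-red -0.3022266346567109
```

Everything checks out and the robot is clear, so I'm handing in.

```bash
python3 -c "
from cell import env
print(env.sign_off(), env.get_obs()['time_s'])"
```

```text
the job is handed in; nothing more can be done
the job is handed in; nothing more can be done
```

The job is done and handed in at about 29 s of the 72 s allowed. I got no verdict back.

- **Bracket:** I slid it to the red mark in two grips, because the first one lagged and stopped 3 mm short. The last measurement put the pointer 0.3 mm from the red mark.
- **Knob:** I turned it 144° (2.51 rad) clockwise in a single grasp until it came up solid. The wrist torque rose to about 0.8 N m, against 0.05 to 0.1 N m while it was turning freely. I judged it tight from that torque and the wing's angle, since the washer force itself cannot be read.
- **Cartridge:** I lowered the orange-handled cartridge slowly into the bracket's slot. It met the floor with 7.6 N at the expected height, and I let go. The camera then put its handle within about 1 mm of where it should be and in line with the slot.
- **Rest of the bench:** No contact with anything else showed up in the forces. I did not photograph the stand or the other objects again at the end.

One check failed: the last picture could not be viewed because the 12-picture limit was reached. The final check was therefore made on the numbers measured from that image.

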